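# Re-pair the mixed-up shoe lasts

### The arm

A 6-joint arm with a two-finger parallel gripper is mounted at the origin on the work surface. World frame = base frame: x ahead of the robot, y to its left, z up, the work surface at z = 0. Lengths are in m, angles in rad, forces in N, time in s.
With the tool pointing down it reaches from about 0.375 to 0.9 m from the base axis. Payload 3.1 kg.
Tool frame: the origin (TCP) lies between the finger pads; the fingertips stand manip.finger_overhang ahead of it and the grasp point (between the pads) lies 5 mm behind it (manip.finger_overhang is the distance from the TCP to the fingertips, in m); z points along the fingers, y is the line along which they close (so a half turn about z gives the same grasp; the last joint's range is limited). The gripper opens to 85 mm and grips with 20 to 120 N. Pads are 22 mm wide; open, the fingers measure 114 mm over their backs; the gripper's body (76 mm by 85 mm) begins 54 mm behind the grasp point. The pads swing forward as they close: fully open they stand 13 mm farther back than shut.
Start: joints at [1.165, 0.527, 1.433, -0, 1.181, -0.178], TCP at [0.14, 0.609, 0.245] pointing down, gripper open.
Joint ranges: [-3.08, 3.08], [-0.75, 2.2], [0.22, 2.44], [-1.43, 4.57], [0, 2.65], [-2.85, 2.85]. Speed limits (rad/s): [2.79, 2.79, 3.14, 3.14, 3.14, 3.14].

### API

Orientations are given as a unit quaternion [x, y, z, w].
In Python, from station import manip gives the robot as it stands.
- The arm moves only by the tool drive_tool, never from a script. Its argument "plan" is a list of rows, each a list of 7 numbers: the shift along the tool's x, y, z in m, then the turn, a rotation vector about the tool's x, y, z in degrees, then the opening, from -1 (shut) to 1 (fully open). In form: [[x, y, z, wx, wy, wz, gripper], ...]. A call has 1 to 10 rows; each row shifts and turns the commanded pose from where the row before left it, along the tool's axes as they then stand; what a row does not reach is not made up. A row lasts 1/10 s, in which the tool goes at most 50 mm and 8.59 degrees, less where a joint would pass 70% of its speed; a pose out of reach is approached as far as the arm can. A call is refused whole if a number of a shift passes 0.05 or a number of a turn 8.59, either way. A call with a gripper value outside its range is refused whole. The fingers move at their own pace and stop on an object; "newtons" is the grip in N (left out, the last holds). Time passes only in rows, so rows that do not move let the fingers close. It gives the time, the measured TCP pose, the force, the opening and the grip force at its end, in the units of the state.
- manip.sense(): the state, without advancing time (a new reading comes with each control period).
- manip.snapshot(name): name is "scene" or "top"; returns a dict with "image" (420x560x3 uint8, red, green, blue), "z_map" (420x560 float32, m along the optical axis (not along the pixel's ray), 0 where there is no reading), "fov_y" (degrees; the focal length in pixels is half the picture's height over the tangent of half this angle, whatever the lens; pixels are square), "cx", "cy" (the principal point, pixels), "extrinsics" (4x4, takes a point from camera to world coordinates). Camera axes: x right, y up, looking along -z (the intrinsics and any distortion apply to the point x, -y, -z); pixel columns grow to the right and rows downward; lengths in m; the calibration is good to about 2 mm. A picture is of the moment at which its call begins.
- manip.sign_off(): hands the job in; it is judged then, once.
The state is a dict: "t": time; "q": joint angles; "qd": joint speeds; "tau": joint torques, N m; "tcp_pos": TCP position; "tool_rot": TCP orientation; "force": force on the tool from outside, world axes, zero at the start; "ft_torque": the same for the moment, N m; "finger_gap": opening from 0.0 (shut) to 1.0 (fully open); "gripper_force": force on a finger pad.
Only numpy, scipy, OpenCV 4.12 (cv2) and the standard library are available. Lean on these libraries where they do the work, as an engineer would, in place of code of your own. Each camera call takes 0.05 s, during which the arm holds its last target. There are 200 camera calls.

### The job

In the three pair trays the left-foot lasts are right, but the right-foot lasts have been mixed up. Bring each right last to the bay beside the left last of its own colour, standing flat in the bay with its toe the same way as its mate's; the empty rubber mat is there to put one down meanwhile. Leave the left lasts and the other things on the bench where they are.

Things in the scene. Friction and masses are not known exactly. Their poses are not given: they have to be found in the camera images.
- right_green: green right-foot last (plastic foot form), loose, about 0.2 kg, 130 long, 50 wide, 72 mm high, on a flat sole, in the -y bay of a wrong tray. Origin: on the sole, below the cone (block over the heel) middle, 33 mm from heel back, 97 from toe; +x to the toe, z up. Grip the cone: sides 29 mm apart in y, 46 mm long, upright 44 to 72 mm above the sole; below it widens to 41 mm.
- right_orange: orange right-foot last (plastic foot form), loose, about 0.2 kg, 130 long, 50 wide, 72 mm high, on a flat sole, in the -y bay of a wrong tray. Origin: on the sole, below the cone (block over the heel) middle, 33 mm from heel back, 97 from toe; +x to the toe, z up. Grip the cone: sides 29 mm apart in y, 46 mm long, upright 44 to 72 mm above the sole; below it widens to 41 mm.
- right_blue: blue right-foot last (plastic foot form), loose, about 0.2 kg, 130 long, 50 wide, 72 mm high, on a flat sole, in the -y bay of a wrong tray. Origin: on the sole, below the cone (block over the heel) middle, 33 mm from heel back, 97 from toe; +x to the toe, z up. Grip the cone: sides 29 mm apart in y, 46 mm long, upright 44 to 72 mm above the sole; below it widens to 41 mm.
- left_green: green left-foot last, mirror image, same size and axes; centred in the +y bay of a fixed white tray, to stay. Tray 158 (along toes) x 160 mm, two bays 150 x 72 mm, floor 4 mm, walls 16 mm high, middle wall 8 mm thick. Mate's bay is at -y: its last has its origin at (0, -80, 0) mm in this frame, same heading, 10 mm play. Toes point away from the robot within 15 deg; trays and mat lie in any order.
- left_orange: orange left-foot last, mirror image, same size and axes; centred in the +y bay of a fixed white tray, to stay. Tray 158 (along toes) x 160 mm, two bays 150 x 72 mm, floor 4 mm, walls 16 mm high, middle wall 8 mm thick. Mate's bay is at -y: its last has its origin at (0, -80, 0) mm in this frame, same heading, 10 mm play. Toes point away from the robot within 15 deg; trays and mat lie in any order.
- left_blue: blue left-foot last, mirror image, same size and axes; centred in the +y bay of a fixed white tray, to stay. Tray 158 (along toes) x 160 mm, two bays 150 x 72 mm, floor 4 mm, walls 16 mm high, middle wall 8 mm thick. Mate's bay is at -y: its last has its origin at (0, -80, 0) mm in this frame, same heading, 10 mm play. Toes point away from the robot within 15 deg; trays and mat lie in any order.
- mat: empty black ribbed rubber mat, 155 x 105 mm, 4 mm thick, fixed flat to the bench: a free spot on which one last can stand meanwhile. Origin at the centre of its underside; x along its length, z up.
- solvent_can: bystander: steel plunger can, 90 mm across, 131 mm high, loose, on the robot's left in front of the trays. Origin at the centre of its base.
- tape_roll: bystander: tan roll of tape lying flat, 96 mm across, 24 mm high, loose, beyond the trays. Origin at the centre of its underside.
- crepe_block: bystander: dark brown crepe cleaning block, 75 x 48 x 30 mm, loose, beyond the trays. Origin at the centre of its underside.
Mind the look-alikes: they are no part of the job. What is shaped like the right_green but brown is not meant. What is shaped like the right_orange but grey is not meant.

How it is judged:
At the end, for the whole second after the job is handed in: Each right last stands flat and still in the bay beside the left last of its colour, toe the same way: within 15 mm of the bay's centre in x and y, 6 mm in height, tilt under 0.1 rad. Left lasts moved under 12 mm and upright; can, tape and crepe block moved under 25 mm (x of right_green in the frame of left_green between -0.015 and 0.015 m and y of right_green in the frame of left_green between -0.095 and -0.065 m and z of right_green in the frame of left_green between -0.006 and 0.006 m and angle between each of right_green, left_green, right_orange, left_orange, right_blue, left_blue's own z axis and vertical below 0.1 rad and distance of each of left_green, left_orange, left_blue from where it was at the start of the episode below 0.012 m and linear speed of each of right_green, right_orange, right_blue below 0.02 m/s and angular speed of each of right_green, right_orange, right_blue below 0.2 rad/s and x of right_orange in the frame of left_orange between -0.015 and 0.015 m and y of right_orange in the frame of left_orange between -0.095 and -0.065 m and z of right_orange in the frame of left_orange between -0.006 and 0.006 m and x of right_blue in the frame of left_blue between -0.015 and 0.015 m and y of right_blue in the frame of left_blue between -0.095 and -0.065 m and z of right_blue in the frame of left_blue between -0.006 and 0.006 m and distance of each of solvent_can, tape_roll, crepe_block from where it was at the start of the episode below 0.025 m); the robot touches nothing.
It fails at once if the green left last is moved more than 15 mm or tipped (distance of left_green from where it was at the start of the episode above 0.015 m or angle between left_green's own z axis and vertical above 0.35 rad).
It fails at once if the orange left last is moved more than 15 mm or tipped (distance of left_orange from where it was at the start of the episode above 0.015 m or angle between left_orange's own z axis and vertical above 0.35 rad).
It fails at once if the blue left last is moved more than 15 mm or tipped (distance of left_blue from where it was at the start of the episode above 0.015 m or angle between left_blue's own z axis and vertical above 0.35 rad).
It fails at once if the can, the tape or the crepe block is moved more than 30 mm (distance of any of solvent_can, tape_roll, crepe_block from where it was at the start of the episode above 0.03 m).
It also fails if it takes over 104 s, if anything falls off the work surface, if the arm or the gripper's body presses on something with over 40 N, if the wrist force passes 120 N, or if a joint passes its speed limit or range.

## Working session

There is one attempt and no reset: what is moved stays moved. The work goes in short steps, Python scripts to look and compute and a tool call to move; the robot and the scene stay as the last step left them, time stands still between calls to the robot, and variables do not carry over. Pictures are saved under pics/ and viewed, at most 14 in all, crops included, and the job is handed in when it is done.

Besides the shell and the picture viewer there is one more tool, called after ">>>" in YAML: its name, and indented under it one key for each argument. drive_tool: Moves the arm, as the interface text tells. Its arguments: {"type":"object","properties":{"plan":{"type":"array"},"newtons":{"type":"number"}},"required":["plan"]}

```bash
ls; mkdir -p pics
cat > h.py <<'E'
import numpy as np, cv2
from station import manip
def snap(n,f=None):
    s=manip.snapshot(n)
    if f: cv2.imwrite('pics/'+f,s['image'][:,:,::-1])
    return s
def cloud(s):
    z=s['z_map'];h,w=z.shape;f=h/2/np.tan(np.radians(s['fov_y'])/2)
    u,v=np.meshgrid(np.arange(w),np.arange(h))
    P=np.stack([(u-s['cx'])/f*z,-(v-s['cy'])/f*z,-z,np.ones_like(z)],-1)
    W=P@np.array(s['extrinsics']).T
    W=W[...,:3];W[z==0]=np.nan
    return W
E
python3 - <<'E'
from h import *
for n in('top','scene'):
    s=snap(n,n+'0.png');print(n,s['fov_y'],s['cx'],s['cy'],np.round(s['extrinsics'],3).tolist(),[k for k in s])
st=manip.sense();print(st,manip.finger_overhang)
E
```

```text
pics
top 46.47492890355514 282.62656346723594 204.00350416592912 [[0.018, 0.997, -0.078, 0.385], [-1.0, 0.019, 0.007, 0.024], [0.009, 0.078, 0.997, 1.449], [0.0, 0.0, 0.0, 1.0]] ['image', 'z_map', 'fov_y', 'cx', 'cy', 'extrinsics']
scene 45.28482292872731 276.06281064101483 216.03814259457727 [[-0.488, -0.65, 0.582, 1.251], [0.873, -0.356, 0.334, 0.448], [-0.009, 0.671, 0.741, 1.016], [0.0, 0.0, 0.0, 1.0]] ['image', 'z_map', 'fov_y', 'cx', 'cy', 'extrinsics']
{'t': 0.1, 'q': array([ 1.16552367e+00,  5.28374145e-01,  1.43376651e+00,  3.78850672e-05,
        1.18144348e+00, -1.78506309e-01]), 'qd': array([ 8.68514909e-04, -4.25856748e-03, -2.08509910e-03, -1.22814797e-03,
        1.09989313e-03, -5.32457783e-05]), 'tau': array([ 5.28782778e-05, -4.43303812e+01, -1.78586483e+01, -1.86304237e-04,
        3.92316244e-03,  1.06184612e-05]), 'tcp_pos': array([0.14023353, 0.60842623, 0.24443333]), 'tool_rot': array([ 1.13147496e-01,  9.93577703e-01, -9.48582372e-04, -3.03313446e-04]), 'force': array([-0.48144429,  0.40375946, -0.1877907 ]), 'ft_torque': array([-0.04448729, -0.00094358, -0.06388976]), 'gripper_force': 0.0, 'finger_gap': 1.0004990210921216} 0.014
```

View pics/top0.png

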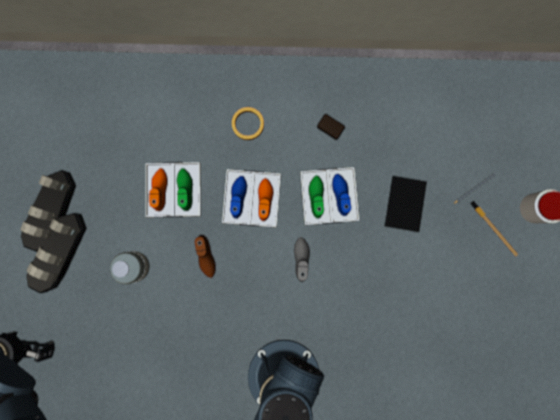

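View pics/scene0.png

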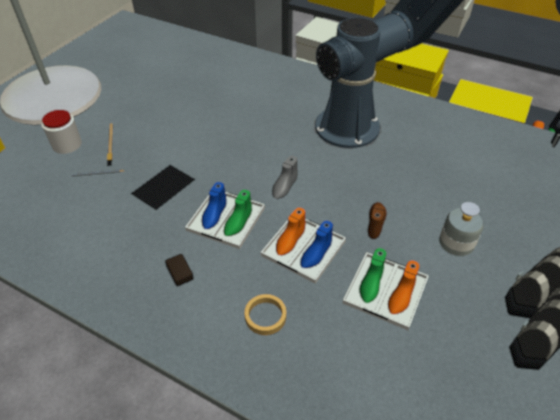

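```bash
cat > meas.py <<'E'
from h import *
H={'orange':(8,18),'green':(45,75),'blue':(105,125)}
def lasts(n,s):
    W=cloud(s);hsv=cv2.cvtColor(s['image'],cv2.COLOR_RGB2HSV);out=[]
    reg=(W[...,0]>.35)&(W[...,0]<.85)&(abs(W[...,1])<.5)&(W[...,2]>.01)&(W[...,2]<.2)
    for c,(a,b) in H.items():
        m=((hsv[...,0]>=a)&(hsv[...,0]<=b)&(hsv[...,1]>150)&(hsv[...,2]>90)&reg).astype(np.uint8)
        k,l,st,_=cv2.connectedComponentsWithStats(m)
        for i in range(1,k):
            if st[i,4]<60: continue
            P=W[l==i];zt=np.percentile(P[:,2],97);T=P[(P[:,2]>zt-.006)]
            r=cv2.minAreaRect((T[:,:2]*1000).astype(np.float32));c2=P[:,:2].mean(0)
            d=np.linalg.svd(P[:,:2]-c2)[2][0];d*=np.sign(d[0])
            print(n,c,st[i,4],'zt %.3f'%zt,'cone mean',T[:,:2].mean(0).round(4),'rect',np.round(r[0],1),np.round(r[1],0),'blob',c2.round(3),'ang %.1f'%np.degrees(np.arctan2(d[1],d[0])))
    return W,hsv,reg
if __name__=='__main__':
    for n in('top','scene'):
        s=snap(n);W,hsv,_=lasts(n,s)
        m=((hsv[...,1]<60)&(hsv[...,2]>150)&(W[...,0]>.45)&(W[...,0]<.85)&(abs(W[...,1])<.5)&(W[...,2]>-.01)&(W[...,2]<.03)).astype(np.uint8)
        m=cv2.morphologyEx(m,cv2.MORPH_CLOSE,np.ones((5,5)))
        k,l,st,_=cv2.connectedComponentsWithStats(m)
        for i in range(1,k):
            if st[i,4]<500: continue
            P=W[l==i];r=cv2.minAreaRect((P[:,:2]*1000).astype(np.float32));print('tray',np.round(r[0],1),np.round(r[1],0),r[2],P[:,2].max())
        m=((s['image'].max(2)<40)&(W[...,0]>.45)&(W[...,0]<.75)&(W[...,1]<-.2)&(W[...,1]>-.5)&(W[...,2]<.03)).astype(np.uint8)
        k,l,st,_=cv2.connectedComponentsWithStats(m)
        for i in range(1,k):
            if st[i,4]<300: continue
            P=W[l==i];r=cv2.minAreaRect((P[:,:2]*1000).astype(np.float32));print('mat',np.round(r[0],1),np.round(r[1],0),r[2],np.median(P[:,2]))
E
python3 meas.py
```

```text
top orange 362 zt 0.080 cone mean [0.5037 0.3749] rect [502.5 375.6] [51. 24.] blob [0.535 0.375] ang 0.3
top orange 403 zt 0.080 cone mean [0.4793 0.0676] rect [478.8  67.4] [54. 25.] blob [0.51  0.066] ang -0.9
top orange 98 zt 0.078 cone mean [0.3715 0.2426] rect [372.4 243.2] [43. 22.] blob [0.369 0.243] ang 11.7
top green 281 zt 0.080 cone mean [0.5077 0.2964] rect [504.  297.2] [51. 24.] blob [0.536 0.302] ang 9.6
top green 324 zt 0.080 cone mean [ 0.4923 -0.0854] rect [491.  -85.9] [52. 25.] blob [ 0.522 -0.082] ang 4.2
top blue 392 zt 0.080 cone mean [ 0.4997 -0.1611] rect [ 498.6 -160.6] [51. 26.] blob [ 0.53  -0.154] ang 10.9
top blue 325 zt 0.080 cone mean [0.4868 0.1479] rect [485.7 146.5] [54. 25.] blob [0.517 0.146] ang -3.5
tray [537.  339.1] [161. 158.] 2.6028871536254883 nan
tray [ 526.4 -123.6] [162. 160.] 5.427240371704102 nan
tray [nan nan] [0. 0.] 0.0 nan
mat [ 512.2 -351.8] [103. 139.] 81.8402328491211 0.0036851267729678394
scene orange 90 zt 0.073 cone mean [0.3691 0.2431] rect [372.5 243.6] [47. 26.] blob [0.369 0.243] ang 15.3
scene orange 702 zt 0.075 cone m
[... 155 characters left out ...]
.] blob [0.546 0.378] ang -0.8
scene green 564 zt 0.075 cone mean [ 0.4972 -0.0843] rect [494.7 -85.8] [53. 28.] blob [ 0.53  -0.078] ang -0.4
scene green 576 zt 0.075 cone mean [0.5113 0.2985] rect [507.9 297.7] [55. 25.] blob [0.548 0.305] ang 7.8
scene blue 590 zt 0.075 cone mean [ 0.504  -0.1615] rect [ 503.4 -163.1] [58. 29.] blob [ 0.535 -0.151] ang 8.5
scene blue 648 zt 0.075 cone mean [0.4916 0.1495] rect [488.4 150. ] [54. 29.] blob [0.526 0.15 ] ang -8.5
tray [ 529.7 -130.1] [167. 164.] 8.99945068359375 nan
tray [515.3 100.9] [169. 153.] 84.38969421386719 nan
tray [568.3 305.8] [227. 113.] 51.74637222290039 nan
mat [ 514.8 -352.4] [105. 137.] 83.58303833007812 0.0012674545735924525
```

```bash
cat > go.py <<'E'
import sys
from h import *
from scipy.spatial.transform import Rotation as R
def go(x,y,hd):
    s=manip.sense();r=R.from_quat(s['tool_rot']);M=r.as_matrix();p=s['tcp_pos']
    a=np.degrees(np.arctan2(M[1,1],M[0,1]));t=-(hd+90-a)   # turn about tool z (down)
    F=(r*R.from_rotvec([0,0,t],degrees=True)).as_matrix()
    print('t',round(s['t'],1),'tcp',p.round(4),'tilt',np.degrees(np.arccos(-M[2,2])).round(2),'turn z %.1f'%t,'shift after turn (mm)',((np.array([x,y,p[2]])-p)@F*1000).round(1),'F',s['force'].round(1),'gap',round(float(s['finger_gap']),3))
if __name__=='__main__': go(*map(float,sys.argv[1:4]))
E
python3 go.py .508 .2975 2.6
```

```text
t 0.2 tcp [0.1403 0.6086 0.2447] tilt 0.08 turn z -15.6 shift after turn (mm) [-3.532e+02 -3.275e+02  2.000e-01] F [0.8 0.1 0.9] gap 1.004
```

>>> drive_tool:
  plan:
    - [0,0,0,0,0,-7.8,0.4]
    - [0,0,0,0,0,-7.8,0.4]
    - [-0.034,-0.0315,0,0,0,0,0.4]
    - [-0.034,-0.0315,0,0,0,0,0.4]
    - [-0.034,-0.0315,0,0,0,0,0.4]
    - [-0.034,-0.0315,0,0,0,0,0.4]
    - [-0.034,-0.0315,0,0,0,0,0.4]
    - [-0.034,-0.0315,0,0,0,0,0.4]
    - [-0.034,-0.0315,0,0,0,0,0.4]
    - [-0.034,-0.0315,0,0,0,0,0.4]
  newtons: 50

```text
t: 1.2
tcp_pos: [0.4249, 0.3682, 0.2453]
tool_rot: [-0.023, 1.0, 0.0, -0.0]
force: [0.2, 1.1, 0.2]
finger_gap: 0.702
gripper_force: 0.0
```

>>> drive_tool:
  plan:
    - [-0.034,-0.0315,0,0,0,0,0.4]
    - [-0.034,-0.0315,0,0,0,0,0.4]
    - [0,0,0,0,0,0,0.4]
    - [0,0,0,0,0,0,0.4]

```text
t: 1.6
tcp_pos: [0.4949, 0.3088, 0.2449]
tool_rot: [-0.021, 1.0, 0.0, -0.001]
force: [0.0, -0.1, 0.4]
finger_gap: 0.701
gripper_force: 0.0
```

```bash
python3 go.py .508 .2975 2.6
```

```text
t 1.6 tcp [0.4949 0.3088 0.2449] tilt 0.07 turn z -0.2 shift after turn (mm) [-12.5 -11.9  -0. ] F [ 0.  -0.1  0.4] gap 0.701
```

>>> drive_tool:
  plan:
    - [-0.0125,-0.012,0.02,0,0,0,0.4]
    - [0,0,0.04,0,0,0,0.4]
    - [0,0,0.04,0,0,0,0.4]
    - [0,0,0.02,0,0,0,0.4]
    - [0,0,0,0,0,0,0.4]
    - [0,0,0,0,0,0,0.4]

```text
t: 2.2
tcp_pos: [0.5066, 0.2995, 0.1255]
tool_rot: [-0.024, 1.0, 0.0, -0.0]
force: [0.9, -0.9, 0.9]
finger_gap: 0.701
gripper_force: 0.0
```

```bash
python3 go.py .508 .2975 2.6; python3 -c "
from h import *
s=snap('scene');cv2.imwrite('pics/a1.png',cv2.resize(s['image'][190:340,300:500,::-1],(800,600),interpolation=2))"
```

```text
t 2.2 tcp [0.5066 0.2995 0.1255] tilt 0.03 turn z 0.1 shift after turn (mm) [-1.3 -2.  -0. ] F [ 0.9 -0.9  0.9] gap 0.701
```

View pics/a1.png

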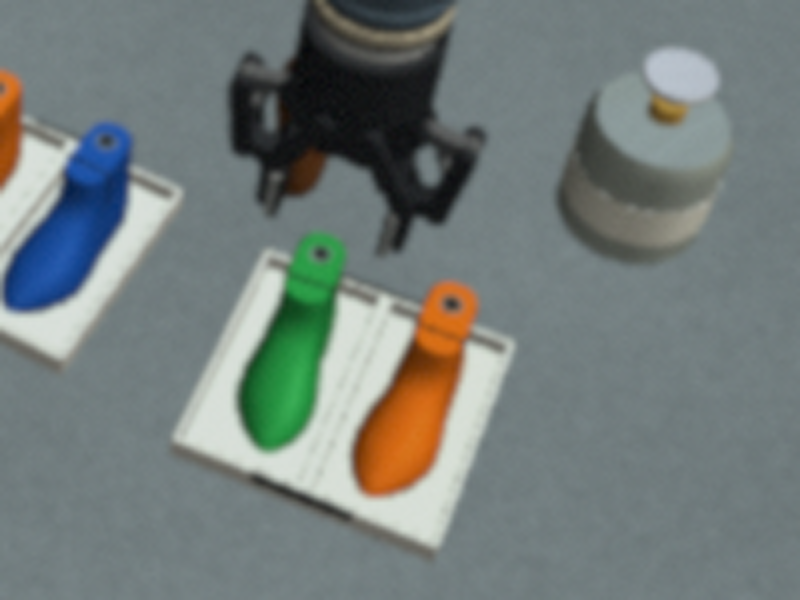

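The crop shows the open fingers, tips at (270,205) and (390,245), on either side of the green cone at (320,255). I'll go down and grip.

>>> drive_tool:
  plan:
    - [-0.001,-0.002,0.03,0,0,0,0.4]
    - [0,0,0.025,0,0,0,0.4]
    - [0,0,0.01,0,0,0,0.4]
    - [0,0,0,0,0,0,0.4]
    - [0,0,0,0,0,0,-1]
    - [0,0,0,0,0,0,-1]
    - [0,0,0,0,0,0,-1]
    - [0,0,0,0,0,0,-1]
    - [0,0,0,0,0,0,-1]

```text
t: 3.15
tcp_pos: [0.5099, 0.297, 0.0621]
tool_rot: [-0.023, 1.0, 0.001, 0.002]
force: [-1.1, 1.3, 6.7]
finger_gap: 0.333
gripper_force: 51.3
```

```bash
python3 go.py .481 -.348 -7
```

```text
t 3.1 tcp [0.5099 0.297  0.0621] tilt 0.22 turn z 9.6 shift after turn (mm) [ -49.9 -643.7   -1. ] F [-1.1  1.3  6.7] gap 0.333
```

>>> drive_tool:
  plan:
    - [0,0,-0.03,0,0,0,-1]
    - [0,0,-0.04,0,0,0,-1]
    - [0,0,-0.04,0,0,0,-1]
    - [0,0,-0.02,0,0,4.8,-1]
    - [0,0,0,0,0,4.8,-1]
    - [0,-0.02,0,0,0,0,-1]
    - [-0.005,-0.045,0,0,0,0,-1]
    - [-0.005,-0.045,0,0,0,0,-1]
    - [-0.005,-0.045,0,0,0,0,-1]
    - [-0.005,-0.045,0,0,0,0,-1]

```text
t: 4.15
tcp_pos: [0.5033, 0.0939, 0.1904]
tool_rot: [0.061, 0.998, -0.0, -0.0]
force: [0.1, -0.1, -1.3]
finger_gap: 0.329
gripper_force: 50.2
```

>>> drive_tool:
  plan:
    - [-0.005,-0.045,0,0,0,0,-1]
    - [-0.005,-0.045,0,0,0,0,-1]
    - [-0.005,-0.045,0,0,0,0,-1]
    - [-0.005,-0.045,0,0,0,0,-1]
    - [-0.005,-0.045,0,0,0,0,-1]
    - [-0.005,-0.045,0,0,0,0,-1]
    - [0,-0.045,0,0,0,0,-1]
    - [0,-0.045,0,0,0,0,-1]
    - [0,-0.045,0,0,0,0,-1]
    - [0,-0.03,0,0,0,0,-1]

```text
t: 5.15
tcp_pos: [0.4801, -0.3433, 0.1904]
tool_rot: [0.062, 0.998, -0.001, 0.0]
force: [0.5, -0.3, -2.0]
finger_gap: 0.333
gripper_force: 50.2
```

```bash
python3 go.py .481 -.348 -7
```

```text
t 5.2 tcp [ 0.4801 -0.3433  0.1904] tilt 0.08 turn z -0.1 shift after turn (mm) [-1.5 -4.6  0. ] F [ 0.5 -0.3 -2. ] gap 0.333
```

>>> drive_tool:
  plan:
    - [-0.001,-0.003,0.03,0,0,0,-1]
    - [0,0,0.04,0,0,0,-1]
    - [0,0,0.03,0,0,0,-1]
    - [0,0,0.018,0,0,0,-1]
    - [0,0,0.006,0,0,0,-1]
    - [0,0,0.003,0,0,0,-1]
    - [0,0,0,0,0,0,-1]

```text
t: 5.85
tcp_pos: [0.4818, -0.3433, 0.0638]
tool_rot: [0.061, 0.998, -0.0, 0.0]
force: [0.4, 0.5, -1.7]
finger_gap: 0.329
gripper_force: 50.1
```

```bash
python3 -c "
from h import *
s=snap('scene');cv2.imwrite('pics/a2.png',cv2.resize(s['image'][110:260,100:300,::-1],(800,600),interpolation=2))"
```

```text
(no output)
```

View pics/a2.png

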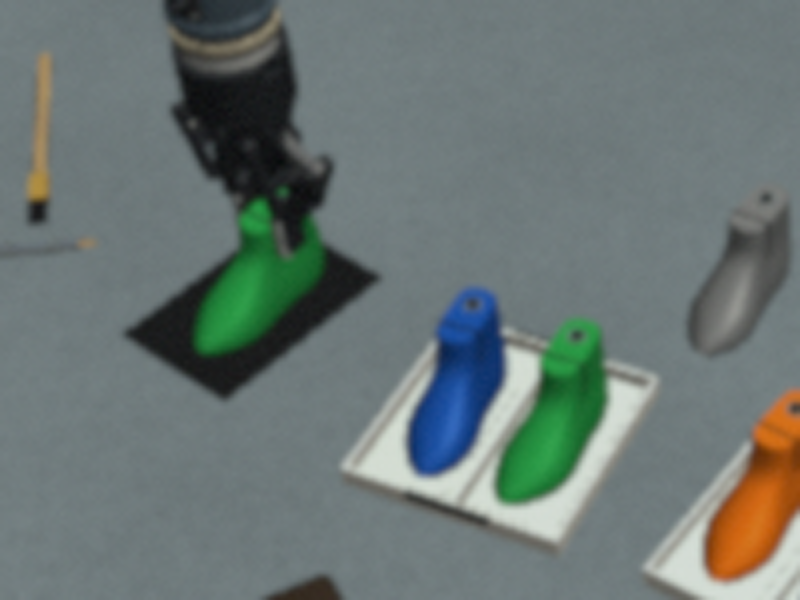

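The green last sits over the mat, toe at (220,345), within the mat's edges and just above it. I'll lower it the last couple of millimetres, release and rise.

>>> drive_tool:
  plan:
    - [0,0,0.0015,0,0,0,-1]
    - [0,0,0.001,0,0,0,-1]
    - [0,0,0,0,0,0,0.4]
    - [0,0,0,0,0,0,0.4]
    - [0,0,0,0,0,0,0.4]
    - [0,0,0,0,0,0,0.4]
    - [0,0,-0.03,0,0,0,0.4]
    - [0,0,-0.04,0,0,0,0.4]
    - [0,0,-0.03,0,0,0,0.4]

```text
t: 6.8
tcp_pos: [0.4818, -0.3433, 0.1624]
tool_rot: [0.061, 0.998, -0.0, 0.0]
force: [0.5, 0.8, 0.4]
finger_gap: 0.698
gripper_force: 0.0
```

```bash
python3 go.py .481 .0685 -5.2
```

```text
t 6.8 tcp [ 0.4818 -0.3433  0.1624] tilt 0.05 turn z -1.8 shift after turn (mm) [ 3.81e+01  4.10e+02 -3.00e-01] F [0.5 0.8 0.4] gap 0.698
```

>>> drive_tool:
  plan:
    - [0.004,0.041,0,0,0,-1.8,0.4]
    - [0.004,0.041,0,0,0,0,0.4]
    - [0.004,0.041,0,0,0,0,0.4]
    - [0.004,0.041,0,0,0,0,0.4]
    - [0.004,0.041,0,0,0,0,0.4]
    - [0.004,0.041,0,0,0,0,0.4]
    - [0.004,0.041,0,0,0,0,0.4]
    - [0.004,0.041,0,0,0,0,0.4]
    - [0.003,0.041,0,0,0,0,0.4]
    - [0.003,0.041,0,0,0,0,0.4]

```text
t: 7.8
tcp_pos: [0.4819, 0.0703, 0.1609]
tool_rot: [0.045, 0.999, -0.0, 0.0]
force: [0.4, -0.2, -0.9]
finger_gap: 0.701
gripper_force: 0.0
```

>>> drive_tool:
  plan:
    - [0,0,0,0,0,0,0.4]
    - [0,0,0,0,0,0,0.4]

```text
t: 8.0
tcp_pos: [0.482, 0.0695, 0.1609]
tool_rot: [0.044, 0.999, -0.0, 0.0]
force: [-0.3, -0.3, 0.0]
finger_gap: 0.702
gripper_force: 0.0
```

```bash
python3 go.py .481 .0685 -5.2; python3 meas.py | grep green
```

```text
t 8.0 tcp [0.482  0.0695 0.1609] tilt 0.03 turn z 0.2 shift after turn (mm) [ 0.9 -1.   0. ] F [-0.3 -0.3  0. ] gap 0.702
top green 366 zt 0.080 cone mean [ 0.49  -0.085] rect [490.  -84.7] [54. 26.] blob [ 0.522 -0.082] ang 2.4
top green 414 zt 0.080 cone mean [ 0.4772 -0.3399] rect [ 476.5 -339.8] [29. 51.] blob [ 0.51  -0.339] ang -0.3
scene green 630 zt 0.074 cone mean [ 0.4838 -0.338 ] rect [ 480.6 -340.3] [33. 52.] blob [ 0.512 -0.334] ang -7.6
scene green 581 zt 0.075 cone mean [ 0.4973 -0.0837] rect [493.1 -85.6] [50. 27.] blob [ 0.529 -0.078] ang -1.0
```

>>> drive_tool:
  plan:
    - [0.001,-0.001,0.03,0,0,0,0.4]
    - [0,0,0.04,0,0,0,0.4]
    - [0,0,0.02,0,0,0,0.4]
    - [0,0,0.01,0,0,0,0.4]
    - [0,0,0,0,0,0,-1]
    - [0,0,0,0,0,0,-1]
    - [0,0,0,0,0,0,-1]
    - [0,0,0,0,0,0,-1]
    - [0,0,0,0,0,0,-1]

```text
t: 9.0
tcp_pos: [0.4814, 0.0677, 0.0616]
tool_rot: [0.045, 0.999, -0.0, 0.001]
force: [-0.8, -0.9, 2.1]
finger_gap: 0.33
gripper_force: 50.3
```

>>> drive_tool:
  plan:
    - [0,0,-0.03,0,0,0,-1]
    - [0,0,-0.04,0,0,0,-1]
    - [0,0,-0.04,0,0,0,-1]
    - [0,0,-0.02,0,0,0,-1]
    - [0,0,0,0,0,0,-1]

```text
t: 9.5
tcp_pos: [0.4829, 0.0678, 0.194]
tool_rot: [0.045, 0.999, -0.0, 0.004]
force: [0.2, -0.4, -2.4]
finger_gap: 0.329
gripper_force: 50.3
```

```bash
python3 go.py .5095 .296 2.6
```

```text
t 9.5 tcp [0.4829 0.0678 0.194 ] tilt 0.45 turn z -7.8 shift after turn (mm) [-3.690e+01  2.267e+02  1.000e-01] F [ 0.2 -0.4 -2.4] gap 0.329
```

>>> drive_tool:
  plan:
    - [0,0,0,0,0,-7.8,-1]
    - [-0.006,0.038,0,0,0,0,-1]
    - [-0.006,0.038,0,0,0,0,-1]
    - [-0.006,0.038,0,0,0,0,-1]
    - [-0.006,0.038,0,0,0,0,-1]
    - [-0.006,0.038,0,0,0,0,-1]
    - [-0.006,0.037,0,0,0,0,-1]
    - [0,0,0,0,0,0,-1]
    - [0,0,0,0,0,0,-1]

```text
t: 10.4
tcp_pos: [0.5052, 0.2965, 0.189]
tool_rot: [-0.024, 1.0, -0.001, -0.002]
force: [-0.6, -0.3, -2.0]
finger_gap: 0.335
gripper_force: 50.5
```

```bash
python3 go.py .509 .296 2.6
```

```text
t 10.4 tcp [0.5052 0.2965 0.189 ] tilt 0.21 turn z 0.1 shift after turn (mm) [-3.7 -0.7 -0. ] F [-0.6 -0.3 -2. ] gap 0.335
```

>>> drive_tool:
  plan:
    - [-0.0035,-0.0005,0.03,0,0,0,-1]
    - [0,0,0.04,0,0,0,-1]
    - [0,0,0.03,0,0,0,-1]
    - [0,0,0,0,0,0,-1]
    - [0,0,0,0,0,0,-1]

```text
t: 10.9
tcp_pos: [0.5097, 0.2946, 0.0903]
tool_rot: [-0.022, 1.0, -0.0, -0.001]
force: [0.9, 0.6, -1.5]
finger_gap: 0.327
gripper_force: 50.4
```

```bash
python3 go.py .509 .296 2.6; python3 -c "
from h import *
s=snap('scene');cv2.imwrite('pics/a3.png',cv2.resize(s['image'][190:340,300:500,::-1],(800,600),interpolation=2))"
```

```text
t 10.9 tcp [0.5097 0.2946 0.0903] tilt 0.14 turn z -0.1 shift after turn (mm) [0.7 1.4 0. ] F [ 0.9  0.6 -1.5] gap 0.327
```

View pics/a3.png

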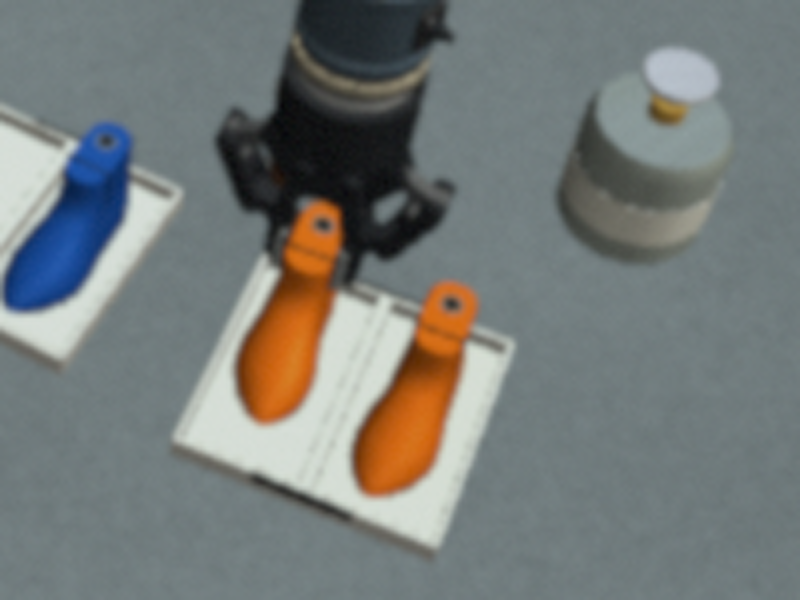

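The orange last hangs over the -y bay, cone at (320,220) and toe at (268,415), parallel to its mate. I'll lower it and release.

>>> drive_tool:
  plan:
    - [0,0.001,0.018,0,0,0,-1]
    - [0,0,0.006,0,0,0,-1]
    - [0,0,0.003,0,0,0,-1]
    - [0,0,0.001,0,0,0,-1]
    - [0,0,0,0,0,0,0.3]
    - [0,0,0,0,0,0,0.3]
    - [0,0,0,0,0,0,0.3]
    - [0,0,0,0,0,0,0.3]
    - [0,0,-0.03,0,0,0,0.3]
    - [0,0,-0.04,0,0,0,0.3]

```text
t: 11.95
tcp_pos: [0.5085, 0.2962, 0.1315]
tool_rot: [-0.023, 1.0, -0.001, -0.003]
force: [0.5, 0.3, -0.1]
finger_gap: 0.65
gripper_force: 0.0
```

>>> drive_tool:
  plan:
    - [0,0,-0.03,0,0,0,0.4]

```text
t: 12.05
tcp_pos: [0.5105, 0.297, 0.1646]
tool_rot: [-0.023, 1.0, 0.0, 0.001]
force: [0.8, -0.3, -0.4]
finger_gap: 0.699
gripper_force: 0.0
```

```bash
python3 go.py .501 -.163 5.4
```

```text
t 12.1 tcp [0.5105 0.297  0.1646] tilt 0.07 turn z -2.8 shift after turn (mm) [ 5.270e+01 -4.571e+02 -2.000e-01] F [ 0.8 -0.3 -0.4] gap 0.699
```

>>> drive_tool:
  plan:
    - [0.005,-0.045,0,0,0,-2.8,0.4]
    - [0.005,-0.045,0,0,0,0,0.4]
    - [0.005,-0.045,0,0,0,0,0.4]
    - [0.005,-0.045,0,0,0,0,0.4]
    - [0.005,-0.045,0,0,0,0,0.4]
    - [0.005,-0.045,0,0,0,0,0.4]
    - [0.005,-0.045,0,0,0,0,0.4]
    - [0.005,-0.045,0,0,0,0,0.4]
    - [0.006,-0.045,0,0,0,0,0.4]
    - [0.006,-0.045,0,0,0,0,0.4]

```text
t: 13.05
tcp_pos: [0.4983, -0.1579, 0.1631]
tool_rot: [-0.047, 0.999, -0.0, 0.0]
force: [1.3, -1.1, -0.5]
finger_gap: 0.7
gripper_force: 0.0
```

>>> drive_tool:
  plan:
    - [0,-0.005,0,0,0,0,0.4]
    - [0,0,0,0,0,0,0.4]

```text
t: 13.25
tcp_pos: [0.499, -0.1625, 0.1629]
tool_rot: [-0.046, 0.999, -0.0, 0.0]
force: [0.1, 0.0, -0.1]
finger_gap: 0.701
gripper_force: 0.0
```

```bash
python3 go.py .501 -.163 5.4; python3 meas.py | grep -e orange -e tray
```

```text
t 13.2 tcp [ 0.499  -0.1625  0.1629] tilt 0.02 turn z -0.2 shift after turn (mm) [-1.9 -0.7  0. ] F [ 0.1  0.  -0.1] gap 0.701
top orange 385 zt 0.080 cone mean [0.5044 0.375 ] rect [502.7 375.4] [51. 24.] blob [0.536 0.375] ang 0.2
top orange 385 zt 0.080 cone mean [0.5073 0.2973] rect [507.  297.3] [51. 24.] blob [0.539 0.299] ang 5.8
top orange 105 zt 0.076 cone mean [0.3694 0.2423] rect [372.8 243.2] [47. 24.] blob [0.37  0.242] ang 11.3
tray [nan nan] [0. 0.] 0.0 nan
tray [511.4 103.3] [163. 150.] 79.34671783447266 nan
tray [nan nan] [0. 0.] 0.0 nan
scene orange 97 zt 0.073 cone mean [0.3697 0.243 ] rect [372.9 244.3] [47. 27.] blob [0.369 0.243] ang 15.8
scene orange 725 zt 0.076 cone mean [0.5135 0.2985] rect [510.6 298. ] [56. 28.] blob [0.55  0.302] ang 4.7
scene orange 747 zt 0.076 cone mean [0.5092 0.377 ] rect [507.2 376.7] [56. 26.] blob [0.546 0.378] ang -0.7
tray [ 528.1 -129.8] [159. 176.] 5.457461833953857 0.028417937292173456
tray [511.3 101.8] [168. 156.] 83.89631652832031 nan
tray [531.7 335.8] [169. 165.] 2.346656322479248 nan
```

Orange sits 78–79 mm from its mate, at the right x and height. Next is blue.

>>> drive_tool:
  plan:
    - [-0.002,-0.0005,0.03,0,0,0,0.4]
    - [0,0,0.04,0,0,0,0.4]
    - [0,0,0.022,0,0,0,0.4]
    - [0,0,0.01,0,0,0,0.4]
    - [0,0,0,0,0,0,-1]
    - [0,0,0,0,0,0,-1]
    - [0,0,0,0,0,0,-1]
    - [0,0,0,0,0,0,-1]
    - [0,0,0,0,0,0,-1]

```text
t: 14.25
tcp_pos: [0.5018, -0.1614, 0.062]
tool_rot: [-0.047, 0.999, -0.0, 0.001]
force: [0.6, 0.1, 6.0]
finger_gap: 0.331
gripper_force: 50.5
```

>>> drive_tool:
  plan:
    - [0,0,-0.03,0,0,0,-1]
    - [0,0,-0.04,0,0,0,-1]
    - [0,0,-0.04,0,0,0,-1]
    - [0,0,-0.02,0,0,0,-1]
    - [0,0,0,0,0,0,-1]

```text
t: 14.75
tcp_pos: [0.5025, -0.1622, 0.1938]
tool_rot: [-0.047, 0.999, -0.002, 0.003]
force: [-0.5, -0.5, -2.2]
finger_gap: 0.328
gripper_force: 50.7
```

```bash
python3 go.py .481 .068 -5.2
```

```text
t 14.8 tcp [ 0.5025 -0.1622  0.1938] tilt 0.41 turn z 10.6 shift after turn (mm) [ 42.3 227.3  -1. ] F [-0.5 -0.5 -2.2] gap 0.328
```

>>> drive_tool:
  plan:
    - [0,0,0,0,0,5.3,-1]
    - [0,0,0,0,0,5.3,-1]
    - [0.007,0.038,0,0,0,0,-1]
    - [0.007,0.038,0,0,0,0,-1]
    - [0.007,0.038,0,0,0,0,-1]
    - [0.007,0.038,0,0,0,0,-1]
    - [0.007,0.038,0,0,0,0,-1]
    - [0.007,0.037,0,0,0,0,-1]
    - [0,0,0,0,0,0,-1]
    - [0,0,0,0,0,0,-1]

```text
t: 15.75
tcp_pos: [0.4784, 0.0693, 0.1894]
tool_rot: [0.044, 0.999, -0.0, -0.002]
force: [0.2, -0.3, -3.6]
finger_gap: 0.329
gripper_force: 51.0
```

```bash
python3 go.py .4815 .068 -5.2
```

```text
t 15.8 tcp [0.4784 0.0693 0.1894] tilt 0.19 turn z 0.1 shift after turn (mm) [-3.2 -1.1 -0. ] F [ 0.2 -0.3 -3.6] gap 0.329
```

>>> drive_tool:
  plan:
    - [-0.003,-0.001,0.03,0,0,0,-1]
    - [0,0,0.04,0,0,0,-1]
    - [0,0,0.03,0,0,0,-1]
    - [0,0,0,0,0,0,-1]
    - [0,0,0,0,0,0,-1]

```text
t: 16.25
tcp_pos: [0.4825, 0.0663, 0.0903]
tool_rot: [0.046, 0.999, -0.0, -0.001]
force: [-0.5, -0.3, -3.5]
finger_gap: 0.329
gripper_force: 51.0
```

```bash
python3 go.py .4815 .068 -5.2; python3 -c "
from h import *
s=snap('scene');cv2.imwrite('pics/a4.png',cv2.resize(s['image'][150:300,220:420,::-1],(800,600),interpolation=2))"
```

```text
t 16.2 tcp [0.4825 0.0663 0.0903] tilt 0.11 turn z -0.1 shift after turn (mm) [1.2 1.6 0. ] F [-0.5 -0.3 -3.5] gap 0.329
```

View pics/a4.png

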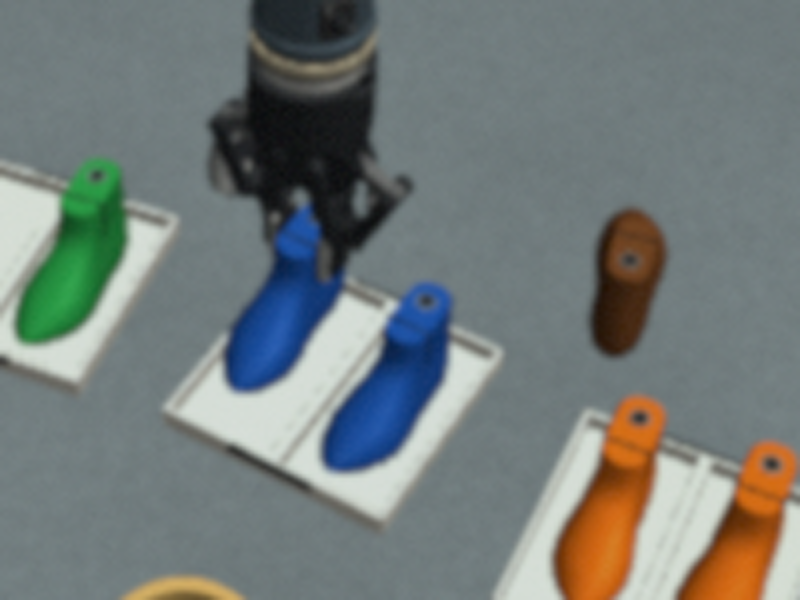

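The blue last is over the -y bay beside the blue left last, toe at (245,385) and headings matching. I'll lower it.

>>> drive_tool:
  plan:
    - [0.001,0.001,0.018,0,0,0,-1]
    - [0,0,0.006,0,0,0,-1]
    - [0,0,0.003,0,0,0,-1]
    - [0,0,0.001,0,0,0,-1]
    - [0,0,0,0,0,0,0.3]
    - [0,0,0,0,0,0,0.3]
    - [0,0,0,0,0,0,0.3]
    - [0,0,0,0,0,0,0.3]
    - [0,0,-0.03,0,0,0,0.3]
    - [0,0,-0.04,0,0,0,0.3]

```text
t: 17.3
tcp_pos: [0.4803, 0.0685, 0.1321]
tool_rot: [0.045, 0.999, 0.0, -0.003]
force: [0.7, 0.0, -0.4]
finger_gap: 0.648
gripper_force: 0.0
```

>>> drive_tool:
  plan:
    - [0,0,-0.03,0,0,0,0.4]

```text
t: 17.4
tcp_pos: [0.4819, 0.0684, 0.1644]
tool_rot: [0.045, 0.999, 0.0, 0.0]
force: [0.8, -0.4, 0.4]
finger_gap: 0.695
gripper_force: 0.0
```

```bash
python3 go.py .4818 -.3433 -7
```

```text
t 17.4 tcp [0.4819 0.0684 0.1644] tilt 0.04 turn z 1.8 shift after turn (mm) [ -50.1 -408.7    0. ] F [ 0.8 -0.4  0.4] gap 0.695
```

>>> drive_tool:
  plan:
    - [-0.005,-0.041,0,0,0,1.8,0.4]
    - [-0.005,-0.041,0,0,0,0,0.4]
    - [-0.005,-0.041,0,0,0,0,0.4]
    - [-0.005,-0.041,0,0,0,0,0.4]
    - [-0.005,-0.041,0,0,0,0,0.4]
    - [-0.005,-0.041,0,0,0,0,0.4]
    - [-0.005,-0.041,0,0,0,0,0.4]
    - [-0.005,-0.041,0,0,0,0,0.4]
    - [-0.005,-0.041,0,0,0,0,0.4]
    - [-0.005,-0.04,0,0,0,0,0.4]

```text
t: 18.4
tcp_pos: [0.4825, -0.3453, 0.1629]
tool_rot: [0.061, 0.998, 0.0, -0.0]
force: [0.2, 0.0, -0.3]
finger_gap: 0.697
gripper_force: 0.0
```

>>> drive_tool:
  plan:
    - [0,0,0,0,0,0,0.4]
    - [0,0,0,0,0,0,0.4]

```text
t: 18.6
tcp_pos: [0.4823, -0.3441, 0.1625]
tool_rot: [0.062, 0.998, 0.0, -0.0]
force: [0.6, 0.9, -0.1]
finger_gap: 0.702
gripper_force: 0.0
```

```bash
python3 go.py .4818 -.3433 -7;  python3 meas.py | grep -e blue
```

```text
t 18.6 tcp [ 0.4823 -0.3441  0.1625] tilt 0.06 turn z -0.1 shift after turn (mm) [0.6 0.8 0. ] F [ 0.6  0.9 -0.1] gap 0.702
top blue 344 zt 0.080 cone mean [0.4854 0.1464] rect [485.4 146.8] [25. 54.] blob [0.518 0.145] ang -4.0
top blue 365 zt 0.080 cone mean [0.479  0.0703] rect [477.2  70.2] [51. 25.] blob [0.509 0.069] ang 0.1
scene blue 654 zt 0.076 cone mean [0.4833 0.0709] rect [481.6  71.1] [30. 52.] blob [0.515 0.074] ang -4.9
scene blue 651 zt 0.075 cone mean [0.4914 0.1496] rect [488.5 149.1] [29. 57.] blob [0.525 0.15 ] ang -8.6
```

>>> drive_tool:
  plan:
    - [0,0.001,0.03,0,0,0,0.4]
    - [0,0,0.04,0,0,0,0.4]
    - [0,0,0.021,0,0,0,0.4]
    - [0,0,0.01,0,0,0,0.4]
    - [0,0,0,0,0,0,-1]
    - [0,0,0,0,0,0,-1]
    - [0,0,0,0,0,0,-1]
    - [0,0,0,0,0,0,-1]
    - [0,0,0,0,0,0,-1]

```text
t: 19.6
tcp_pos: [0.4835, -0.343, 0.063]
tool_rot: [0.061, 0.998, -0.001, 0.001]
force: [1.8, 1.3, 3.5]
finger_gap: 0.332
gripper_force: 51.2
```

>>> drive_tool:
  plan:
    - [0,0,-0.03,0,0,0,-1]
    - [0,0,-0.04,0,0,0,-1]
    - [0,0,-0.04,0,0,0,-1]
    - [0,0,-0.02,0,0,0,-1]
    - [0,0,0,0,0,0,-1]

```text
t: 20.1
tcp_pos: [0.4845, -0.3442, 0.1956]
tool_rot: [0.061, 0.998, -0.003, 0.003]
force: [0.0, -0.2, -2.5]
finger_gap: 0.327
gripper_force: 50.7
```

```bash
python3 go.py .503 -.165 5.4
```

```text
t 20.1 tcp [ 0.4845 -0.3442  0.1956] tilt 0.48 turn z -12.4 shift after turn (mm) [-35.2 176.7  -1. ] F [ 0.  -0.2 -2.5] gap 0.327
```

>>> drive_tool:
  plan:
    - [0,0,0,0,0,-6.2,-1]
    - [0,0,0,0,0,-6.2,-1]
    - [-0.007,0.035,0,0,0,0,-1]
    - [-0.007,0.035,0,0,0,0,-1]
    - [-0.007,0.035,0,0,0,0,-1]
    - [-0.007,0.036,0,0,0,0,-1]
    - [-0.007,0.036,0,0,0,0,-1]
    - [0,0,0,0,0,0,-1]
    - [0,0,0,0,0,0,-1]

```text
t: 21.0
tcp_pos: [0.5004, -0.162, 0.1905]
tool_rot: [-0.048, 0.999, 0.001, -0.001]
force: [0.6, -0.2, -1.7]
finger_gap: 0.33
gripper_force: 50.7
```

```bash
python3 go.py .5035 -.165 5.4
```

```text
t 21.0 tcp [ 0.5004 -0.162   0.1905] tilt 0.14 turn z 0.1 shift after turn (mm) [-2.8 -3.3 -0. ] F [ 0.6 -0.2 -1.7] gap 0.33
```

>>> drive_tool:
  plan:
    - [-0.002,-0.003,0.03,0,0,0,-1]
    - [0,0,0.04,0,0,0,-1]
    - [0,0,0.03,0,0,0,-1]
    - [0,0,0,0,0,0,-1]
    - [0,0,0,0,0,0,-1]

```text
t: 21.5
tcp_pos: [0.5032, -0.1669, 0.0912]
tool_rot: [-0.046, 0.999, 0.0, -0.001]
force: [-0.7, -0.3, -0.7]
finger_gap: 0.329
gripper_force: 50.6
```

```bash
python3 go.py .5035 -.165 5.4; python3 -c "
from h import *
s=snap('scene');cv2.imwrite('pics/a5.png',cv2.resize(s['image'][130:280,130:330,::-1],(800,600),interpolation=2))"
```

```text
t 21.5 tcp [ 0.5032 -0.1669  0.0912] tilt 0.08 turn z -0.1 shift after turn (mm) [-0.4  1.8  0. ] F [-0.7 -0.3 -0.7] gap 0.329
```

View pics/a5.png

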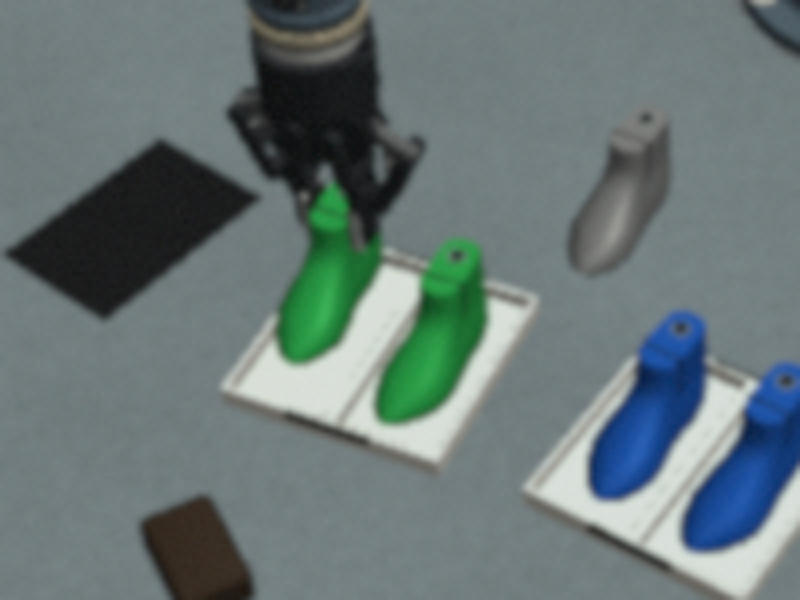

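The green last is over its bay, toe at (300,355), parallel to its mate; blue is seated. I'll lower and release.

>>> drive_tool:
  plan:
    - [0,0.0015,0.018,0,0,0,-1]
    - [0,0,0.006,0,0,0,-1]
    - [0,0,0.003,0,0,0,-1]
    - [0,0,0.001,0,0,0,-1]
    - [0,0,0,0,0,0,0.3]
    - [0,0,0,0,0,0,0.3]
    - [0,0,0,0,0,0,0.3]
    - [0,0,0,0,0,0,0.3]
    - [0,0,-0.03,0,0,0,0.3]
    - [0,0,-0.04,0,0,0,0.3]

```text
t: 22.55
tcp_pos: [0.5019, -0.1637, 0.1329]
tool_rot: [-0.047, 0.999, 0.001, -0.002]
force: [0.8, -1.2, 0.8]
finger_gap: 0.65
gripper_force: 0.0
```

>>> drive_tool:
  plan:
    - [0,0,-0.04,0,0,0,0.4]
    - [0,0,-0.04,0,0,0,0.4]
    - [0,0,-0.04,0,0,0,0.4]
    - [0,-0.04,-0.02,0,0,0,0.4]
    - [0,-0.04,0,0,0,0,0.4]
    - [0,-0.04,0,0,0,0,0.4]
    - [0,0,0,0,0,0,0.4]
    - [0,0,0,0,0,0,0.4]

```text
t: 23.35
tcp_pos: [0.5141, -0.2843, 0.2734]
tool_rot: [-0.046, 0.999, 0.001, -0.0]
force: [0.1, -0.1, 0.3]
finger_gap: 0.698
gripper_force: 0.0
```

```bash
python3 meas.py; python3 -c "
from h import *
s=snap('scene');cv2.imwrite('pics/a6.png',cv2.resize(s['image'][130:345,150:450,::-1],(800,573),interpolation=2))"
```

```text
top orange 389 zt 0.080 cone mean [0.5046 0.3753] rect [502.6 374.8] [51. 26.] blob [0.535 0.375] ang 0.5
top orange 386 zt 0.080 cone mean [0.5076 0.2971] rect [506.7 297. ] [51. 23.] blob [0.539 0.299] ang 6.0
top orange 106 zt 0.076 cone mean [0.3703 0.2427] rect [372.7 243.3] [47. 24.] blob [0.37  0.242] ang 10.1
top green 375 zt 0.080 cone mean [ 0.498 -0.161] rect [ 497.  -160.6] [54. 25.] blob [ 0.529 -0.155] ang 7.8
top green 369 zt 0.079 cone mean [ 0.4903 -0.0851] rect [489.8 -85.3] [54. 26.] blob [ 0.521 -0.082] ang 1.9
top blue 346 zt 0.080 cone mean [0.4863 0.147 ] rect [484.3 146.3] [51. 25.] blob [0.518 0.145] ang -4.2
top blue 367 zt 0.080 cone mean [0.4774 0.0696] rect [477.3  70.2] [51. 25.] blob [0.509 0.069] ang -0.1
tray [537.8 341. ] [177. 148.] 8.217098236083984 nan
tray [ 527.2 -125.2] [160. 167.] 5.093785762786865 nan
tray [520.8 108. ] [164. 148.] 84.87348937988281 nan
scene orange 95 zt 0.073 cone mean [0.3698 0.2431] rect [371.3 243.5] [45. 27.] blob [0.37  0.243] ang 15.0
scene orange 727 zt 0.076 cone mean [0.5131 0.2986] rect [510.9 298. ] [55. 28.] blob [0.549 0.303] ang 4.8
scene orange 746 zt 0.075 cone mean [0.5085 0.3768] rect [505.8 376.3] [57. 26.] blob [0.546 0.378] ang -0.4
scene green 566 zt 0.075 cone mean [ 0.5045 -0.1608] rect [ 500.3 -162. ] [52. 26.] blob [ 0.533 -0.152] ang 4.6
scene green 575 zt 0.076 cone mean [ 0.4982 -0.0838] rect [494.6 -87. ] [50. 29.] blob [ 0.529 -0.078] ang -1.4
scene blue 652 zt 0.075 cone mean [0.4835 0.0709] rect [482.3  71. ] [29. 52.] blob [0.515 0.074] ang -4.9
scene blue 655 zt 0.075 cone mean [0.4921 0.1492] rect [489.4 149.5] [56. 29.] blob [0.525 0.15 ] ang -8.7
tray [ 530.3 -133. ] [148. 170.] 10.280685424804688 nan
tray [519.3 101. ] [173. 151.] 86.67057037353516 nan
tray [564.1 306.2] [231.  97.] 49.14073944091797 nan
mat [ 513.6 -352. ] [103. 140.] 81.64032745361328 0.0011284077052821084
```

View pics/a6.png

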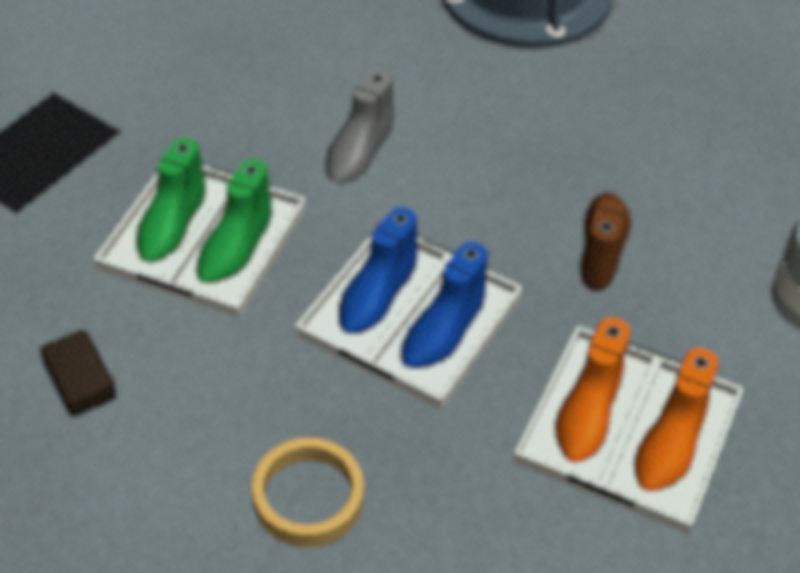

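The three pairs, green at (205,210), blue at (415,290) and orange at (635,405), are matched, standing upright and parallel, 76–79 mm apart. The bystanders have not been disturbed and the gripper is clear.

```bash
python3 -c "
from station import manip
print(manip.sign_off())"
```

```text
the job is handed in; nothing more can be done
None
```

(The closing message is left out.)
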